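# Hang the mixer's guard door on its lift-off hinges and shut it

## Robot

A 7-joint arm with a two-finger parallel gripper is mounted at the origin on the work surface. World frame = base frame: x ahead of the robot, y to its left, z up, the work surface at z = 0. Lengths are in m, angles in degrees, forces in N, time in s.
With the tool pointing down it reaches from about 0.425 to 0.875 m from the base axis. Payload 4.7 kg.
Tool frame: the origin (TCP) lies on the mounting face of the last link; the fingertips stand 182 mm ahead of it and the grasp point (between the pads) lies 164 mm ahead of it; z points along the fingers, y is the line along which they close (so a half turn about z gives the same grasp; the last joint's range is limited). The gripper opens to 87 mm and grips with 3 to 60 N. Pads are 19 mm wide; open, the fingers measure 117 mm over their backs; the gripper's body (75 mm by 190 mm) begins 51 mm behind the grasp point.
Start: joints at [-66.457, 18.392, -4.016, 83.108, 1.295, 78.541, -3.26], TCP at [0.251, 0.599, 0.405] pointing down, gripper open.
Joint ranges: [-163.93, 163.93], [-17.29, 119.83], [-79.2, 71.16], [3.27, 140.29], [-89.18, 269.18], [5.43, 117.66], [-154.24, 154.24]. Speed limits (degrees/s): [147.25, 147.25, 180, 180, 180, 180, 180].

## Interface

Orientations are given as [roll, pitch, yaw] about the fixed x, y, z axes, in that order (R = Rz(yaw) Ry(pitch) Rx(roll)).
In Python, from cell import env gives the robot as it stands.
- The arm moves only by the tool servo_tool, never from a script. Its argument "plan" is a list of rows, each an object with "xyz": the shift along the tool's x, y, z in cm, a list of three; "twist": the turn, a rotation vector about the tool's x, y, z in degrees, a list of three; "jaw": the closure, from 0 (fully open) to 1 (shut). In form: [{"xyz": [x, y, z], "twist": [wx, wy, wz], "jaw": jaw}, ...]. A call has 1 to 10 rows; each row is the pose to reach, as a shift and turn from the pose commanded when the call began, along the tool's axes at that moment; what a row does not reach only later rows make up. A row lasts 1/12 s, in which the tool goes at most 41.7 mm and 7.16 degrees, less where a joint would pass 70% of its speed; a pose out of reach is approached as far as the arm can. A call with a gripper value outside its range is refused whole. The fingers move at their own pace and stop on an object; "newtons" is the grip in N (left out, the last holds). Time passes only in rows, so rows that repeat a pose let the fingers close. It gives the time, the measured TCP pose, the force, the opening and the grip force at its end, in the units of the state.
- env.get_obs(): the state, without advancing time (a new reading comes with each control period).
- env.read_camera(name): name is "scene" or "top"; returns a dict with "img" (420x560x3 uint8, red, green, blue), "camera_matrix" (3x3 intrinsics, pixels), "R" (3x3) and "t" (3): a world point X has camera coordinates R X + t. Camera axes: x right, y down, z forward; pixel columns grow to the right and rows downward; lengths in m; the calibration is good to about 2 mm. A picture is of the moment at which its call begins. There is no depth.
- env.sign_off(): hands the job in; it is judged then, once.
The state is a dict: "time_s": time; "qpos": joint angles; "joint_velocities": joint speeds; "effort": joint torques, N m; "tool_pos": TCP position; "tool_rot": TCP orientation; "force": force on the tool from outside, world axes, zero at the start; "wrist_torque": the same for the moment, N m; "grip_width": finger opening in m; "grasp_force": force on a finger pad.
Only numpy, scipy, OpenCV 4.12 (cv2) and the standard library are available. Lean on these libraries where they do the work, as an engineer would, in place of code of your own. Each camera call takes 0.05 s, during which the arm holds its last target. There are 200 camera calls.

## Task

Lift the yellow-framed guard door out of its blue stand and hang it on the can mixer in an open position, lowering both hinge knuckles together until they are fully home on the two brass hinge pins; feel for the pins and never force it. Then swing the hung door gently shut against the rubber bumper and let go, leaving everything else on the bench where it is.

Things in the scene. Friction and masses are not known exactly. Their poses are not given: they have to be found in the camera images.
- mixer: White and grey bench-top can mixer, fixed, 250 (its x) x 220 (y) x 195 mm high, a red can in its open front. Origin: centre of its underside, z up. The front face looks along its -y (face at y = -110 mm), hinge at the +x end of the front. Shut, the door runs from the hinge towards the mixer's -x; standing open square, it points along -y. At yaw 0 its axes are the world's.
- hinge_seat (a point): Nominal hinge axis at the top of the lower steel bracket, where the lower knuckle seats: 20 mm before the mixer's face, 50 mm above the bench; axes as the mixer's. The pins stand on eccentric adjuster discs set to an unknown angle: both pins' true axis lies 5 mm away from this point horizontally, in the same unknown direction (fixed in an episode, not measured). Heights and plumb are true.
- hinge_upper (a point): Nominal hinge axis at the top of the upper bracket, 80 mm straight above hinge_seat (130 mm above the bench), pins offset likewise. On each bracket stands a brass pin, 8 mm diameter, 18 mm long, its tip chamfered 0.75 x 1.5 mm, one pin exactly above the other. Bracket arms: 24 mm wide, 8 mm thick, ends rounded about the nominal axis (radius 12 mm), disc tops flush with them.
- bumper_face (a point): Centre of the front face of the black rubber bumper (12 wide, 15 proud of the mixer's front, 100 mm high) that stops the free side of the shut door; 120 mm above the bench, 176 mm from the nominal hinge axis towards the mixer's -x; axes as the mixer's.
- door: Guard door, loose, 0.42 kg (+-20 %), yellow frame with clear window: 10 mm thick (its x), 170 wide (y), 150 high (z). Origin: centre of its underside. Hinge knuckles on its +y side. Outer face +x, with a black knob (22 mm diameter, 22 proud) at y -75, z 72. Shut, its +y points along the mixer's +x, its outer face along the mixer's -y. Hung home, its underside is 30 mm up. It stays at the angle it is left at.
- door_grip (a point): Middle of the door's top rail (10 mm thick, 26 mm high), 13 mm below the door's top edge, at mid-width (centre of mass within 5 mm of mid-width): the place to pinch the door from above, fingers closing along the door's x. Axes as the door's.
- door_knuckle (a point): On the knuckles' axis at the underside of the lower knuckle: (0, 105, 20) mm in the door's frame. Two steel knuckles, outer diameter 22, bore 10.5 mm right through, 20 mm long, on one axis, undersides 20 and 100 mm above the door's underside. Meets the true hinge seat when hung home.
- door_edge (a point): Point in the free side of the door, mid-thickness: (0, -79, 90) mm in the door's frame; with the door shut it lies about 5 mm in front of the bumper's face.
- stand: Blue steel stand, fixed, 110 x 150 mm; the door stands upright in its slot (slot 13.4 mm wide along its y, 28 mm deep, floor 8 mm above the bench). Origin: centre of its underside; same directions as the door standing in it.
- wash_bottle_mid (a point): Centre of a white bottle with yellow cap, 60 mm diameter, 150 high (bystander, do not move).
- pink_bottle_mid (a point): Centre of a red-pink bottle with white cap, 60 mm diameter, 130 high (bystander).
- green_can_mid (a point): Centre of a green can, 66 mm diameter, 120 high (bystander).
- amber_jar_mid (a point): Centre of an amber jar, 60 mm diameter, 80 high (bystander).
- glove_box_mid (a point): Centre of a blue carton, 110 x 200 x 70 mm high (bystander).
- screwdriver: Screwdriver lying on the bench near the robot, about 200 mm long, 26 mm high (bystander).
Mind the look-alikes: they are no part of the job. Of the things that look like the door, the larger one is meant.

How it is judged (in metres and radians):
On the way:
1. the door is hung: both knuckles fully home on the pins, door still standing open (at least 35 degrees from shut) (z of door_knuckle in the frame of hinge_seat between -0.004 and 0.004 m and horizontal distance between door_knuckle and hinge_seat below 0.0085 m and angle between door's own z axis and vertical below 0.08 rad and angle between the y axis of door and the x axis of mixer, either way round above 0.6 rad), for 0.2 s.
At the end, for the whole second after the job is handed in: The door hangs on both pins with the knuckles home on the brackets (within 4 mm in height, axis within 8.5 mm of the nominal hinge axis, tilted less than 0.08 rad), shut: its free side within 8 mm of touching the bumper and its plane within 0.1 rad of the mixer's front; at rest and not touched (z of door_knuckle in the frame of hinge_seat between -0.004 and 0.004 m and horizontal distance between door_knuckle and hinge_seat below 0.0085 m and angle between door's own z axis and vertical below 0.08 rad and y of door_edge in the frame of bumper_face between -0.013 and 0.003 m and angle between the y axis of door and the x axis of mixer, either way round below 0.1 rad and linear speed of door below 0.02 m/s and contact force between door and the arm below 0.1 N and contact force between door and the fingers below 0.1 N).
It fails at once if the door is forced against the mixer, its pins or bumper (more than 50 N) (contact force between door and mixer above 50 N).
It fails at once if a bystander on the bench is moved more than 25 mm (distance of any of wash_bottle_mid, pink_bottle_mid, green_can_mid, amber_jar_mid, glove_box_mid, screwdriver from where it was at the start of the episode above 0.025 m).
It also fails if it takes over 72 s, if anything falls off the work surface, if the arm or the gripper's body presses on something with over 40 N, if the wrist force passes 120 N, or if a joint passes its speed limit or range.

## Working session

There is one attempt and no reset: what is moved stays moved. The work goes in short steps, Python scripts to look and compute and a tool call to move; the robot and the scene stay as the last step left them, time stands still between calls to the robot, and variables do not carry over. Pictures are saved under pics/ and viewed, at most 10 in all, crops included, and the job is handed in when it is done.

Besides the shell and the picture viewer there is one more tool, called after "Call:" as name(argument=value, ...), one argument or row to a line, values as JSON. servo_tool: Moves the arm, as the interface text tells. Its arguments: {"type":"object","properties":{"plan":{"type":"array","items":{"type":"object","properties":{"xyz":{"type":"array","items":{"type":"number"}},"twist":{"type":"array","items":{"type":"number"}},"jaw":{"type":"number"}}}},"newtons":{"type":"number"}},"required":["plan"]}

```bash
ls; mkdir -p pics; python3 - <<'E'
from cell import env
import cv2,numpy as np
for n in("scene","top"):
    c=env.read_camera(n);cv2.imwrite(f"pics/{n}0.png",c["img"][:,:,::-1]);np.savez(f"{n}0.npz",**c)
    print(n,c["camera_matrix"].tolist(),(-c["R"].T@c["t"]).round(3),c["R"].round(2).tolist())
o=env.get_obs();print(o)
E
```

```text
pics
scene [[409.4201772937137, 0.0, 265.1644816141392], [0.0, 409.4201772937137, 198.9535557307931], [0.0, 0.0, 1.0]] [ 1.26  -0.272  0.696] [[0.37, 0.93, 0.02], [0.57, -0.21, -0.79], [-0.73, 0.3, -0.61]]
top [[542.4831241521996, 0.0, 270.56864840389886], [0.0, 542.4831241521996, 210.35441503774808], [0.0, 0.0, 1.0]] [0.281 0.005 1.388] [[-0.02, -1.0, -0.0], [-0.98, 0.02, -0.21], [0.21, -0.0, -0.98]]
{'time_s': 0.1, 'qpos': array([-66.45625975,  18.43249762,  -4.0164102 ,  83.16968309,
         1.29464526,  78.54096363,  -3.25843971]), 'joint_velocities': array([ 0.00363369, -0.11871106,  0.00881902, -0.17773529, -0.11144205,
        0.05685329,  0.03348548]), 'effort': array([ 5.06768611e-04, -4.92571914e+01, -4.05533044e-01, -3.13398170e+01,
       -6.41585095e-02,  3.95477400e-02,  1.07989895e-04]), 'tool_pos': array([0.25115821, 0.59930083, 0.40378146]), 'tool_rot': array([-1.79902074e+02,  4.96548964e-03,  1.57268221e+02]), 'force': array([-0.04396279,  0.83999103,  0.21811069]), 'wrist_torque': array([ 0.03934193, -0.00153684,  0.02472464]), 'grasp_force': 0.0, 'grip_width': 0.08692078664782556}
```

View pics/scene0.png

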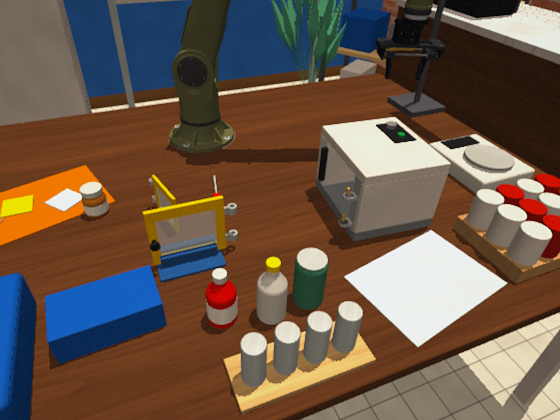

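View pics/top0.png

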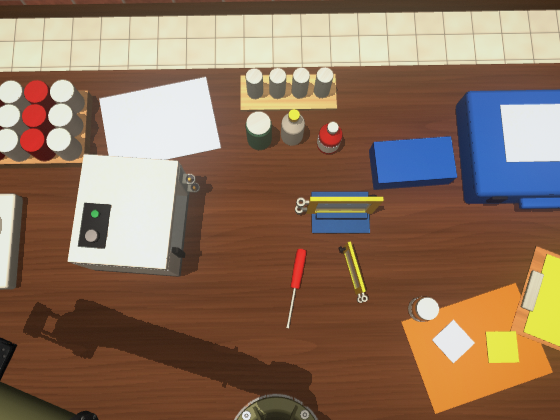

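The scene shows two yellow frames: the large one standing in the blue stand (top px 300–383, 200; scene px 188, 232), and a small one at top px (355, 270) (scene px 160, 190). The large one in the blue stand fits the description. The mixer front faces image-right in top, with its hinge brackets at (190, 183). I'll enlarge both to confirm this and read off positions.

```bash
python3 - <<'E'
import cv2,numpy as np
t=cv2.imread("pics/top0.png");s=cv2.imread("pics/scene0.png")
R=lambda im,x,y,w,h,k:cv2.resize(im[y:y+h,x:x+w],None,fx=k,fy=k,interpolation=cv2.INTER_CUBIC)
a=R(t,290,180,100,75,8);b=R(t,60,145,150,135,4)
cv2.imwrite("pics/c1.png",a)          # top door, origin (290,180) x8
cv2.imwrite("pics/c2.png",np.hstack([R(t,66,150,134,130,3),R(s,310,110,130,130,3)])) # x3
cv2.imwrite("pics/c3.png",R(s,140,165,110,115,5))
E
```

```text
(no output)
```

View pics/c1.png

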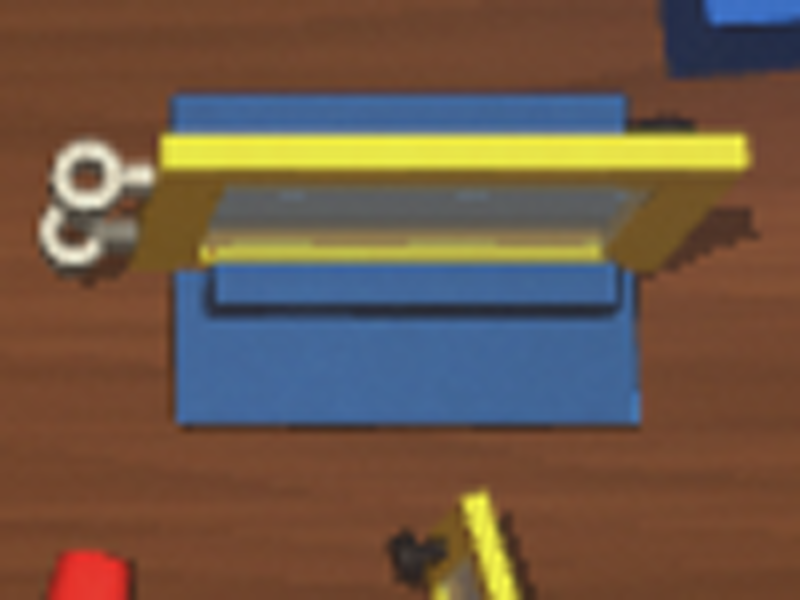

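View pics/c2.png

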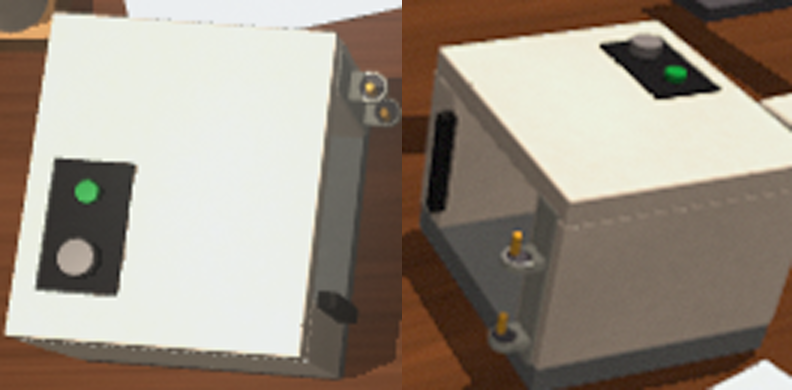

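View pics/c3.png

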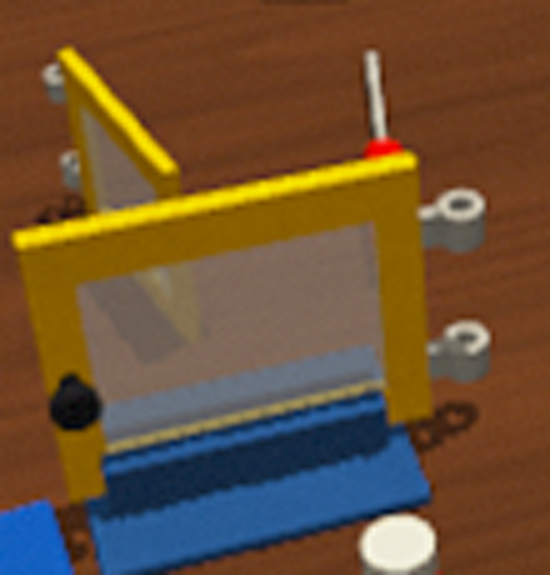

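The crops confirm that the large door stands in the blue stand with its knob facing +x and its knuckles towards +y. The mixer's front faces about -y, with brass pins at c2 px (371, 86) and (384, 113).

```bash
cat > h.py <<'E'
import numpy as np,cv2
from scipy.optimize import least_squares
def cam(n): 
    c=np.load(n); return c["camera_matrix"],c["R"],c["t"]
def proj(c,X):
    K,R,t=c; p=(np.atleast_2d(X)@R.T+t)@K.T; return p[:,:2]/p[:,2:]
def back(c,uv,z):
    K,R,t=c; d=R.T@np.linalg.solve(K,[uv[0],uv[1],1]); C=-R.T@t; return C+d*(z-C[2])/d[2]
def tri(cs,uvs,z=None):
    f=lambda X:np.concatenate([(proj(c,X if z is None else [X[0],X[1],z])-u).ravel() for c,u in zip(cs,uvs)])
    r=least_squares(f,[.5,.1,.1] if z is None else [.5,.1]); return r.x,r.fun
def un(o,k,p): return np.array(o)+(np.array(p)+.5)/k-.5
def Rz(a): return np.array([[np.cos(a),-np.sin(a),0],[np.sin(a),np.cos(a),0],[0,0,1]])
E
python3 - <<'E'
from h import *
np.set_printoptions(precision=4,suppress=True)
T=cam("top0.npz");S=cam("scene0.npz")
t1=lambda u,v:un((290,180),8,(u,v)); t2=lambda u,v:un((66,150),3,(u,v)); s2=lambda u,v:un((310,110),3,(u-402,v)); s3=lambda u,v:un((140,165),5,(u,v))
print("door L,R",back(T,t1(161,152),.158),back(T,t1(748,150.5),.158))
print("scene door top front edge",back(S,s3(18,244),.158),back(S,s3(414,166),.158))
print("knU",back(T,t1(88,176),.128),back(S,s3(461,204),.128),"knL",back(T,t1(73,233),.048),back(S,s3(466,337),.048))
m=[(125,110),(125,-110),(-125,-110),(-125,110)]
M=[t2(55,13),t2(336,33),t2(300,357),t2(5,334)]
for p in M: print("mix",back(T,p,.195))
print("mixS",back(S,s2(568,205),.195),back(S,s2(440,47),.195))
def f(p,full=False):
    W=np.array([[*(Rz(p[2])[:2,:2]@(np.array(q)/1000)+p[:2]),.195] for q in m])
    return np.concatenate([(proj(T,W)-M).ravel(),(proj(S,W[1:3])-[s2(568,205),s2(440,47)]).ravel()])
r=least_squares(f,[.5,.35,0]);print("mixer",r.x[:2],np.degrees(r.x[2]),r.fun)
p=r.x;hs=np.r_[p[:2],0]+Rz(p[2])@[.125-.0,-.13,0]
print("mixer +x end front -20:",hs,"(x offset unknown)")
for n,a,b,z in(("U",t2(371,86),s2(517,233),.148),("L",t2(384,113),s2(503,316),.068)):
    print(n,back(T,a,z),back(S,b,z),tri([T,S],[a,b]),tri([T,S],[a,b],z))
E
```

```text
door L,R [ 0.5659 -0.0899  0.158 ] [ 0.5634 -0.2606  0.158 ]
scene door top front edge [ 0.5663 -0.256   0.158 ] [ 0.5717 -0.0884  0.158 ]
knU [ 0.5659 -0.0703  0.128 ] [ 0.5676 -0.0667  0.128 ] knL [ 0.5656 -0.0698  0.048 ] [ 0.5672 -0.0668  0.048 ]
mix [0.6713 0.428  0.195 ]
mix [0.6516 0.2125 0.195 ]
mix [0.4047 0.2344 0.195 ]
mix [0.4253 0.4515 0.195 ]
mixS [0.6581 0.2105 0.195 ] [0.4059 0.2396 0.195 ]
mixer [0.5394 0.3326] -5.25029279558743 [-1.1433 -1.083   0.3907 -0.924  -0.059  -0.0621 -0.9675  0.1683 -0.617
 -1.133  -1.8842  0.1329]
mixer +x end front -20: [0.652  0.1917 0.    ] (x offset unknown)
U [0.6222 0.1923 0.148 ] [0.6208 0.1976 0.148 ] (array([0.6227, 0.1939, 0.1499]), array([-0.8003, -0.4103, -0.8597,  0.1248])) (array([0.6225, 0.1944]), array([-0.8959, -0.0863, -0.8463,  0.6687]))
L [0.6207 0.1932 0.068 ] [0.6237 0.1958 0.068 ] (array([0.6219, 0.1951, 0.0665]), array([-0.6825, -0.3371, -0.7234,  0.1002])) (array([0.6222, 0.1947]), array([-0.6075, -0.5827, -0.7322, -0.2782]))
```

Call:
servo_tool(
  plan=[
    {"xyz": [-3, -3, 0], "twist": [0, 0, 6], "jaw": 0},
    {"xyz": [-6, -6, 0], "twist": [0, 0, 13], "jaw": 0},
    {"xyz": [-9, -9, 0], "twist": [0, 0, 20], "jaw": 0},
    {"xyz": [-12, -12, 0], "twist": [0, 0, 27], "jaw": 0},
    {"xyz": [-15, -15, 0], "twist": [0, 0, 34], "jaw": 0},
    {"xyz": [-18, -18, 0], "twist": [0, 0, 41], "jaw": 0},
    {"xyz": [-21, -21, 0], "twist": [0, 0, 48], "jaw": 0},
    {"xyz": [-24, -24, 0], "twist": [0, 0, 55], "jaw": 0},
    {"xyz": [-27, -27, 0], "twist": [0, 0, 62], "jaw": 0},
    {"xyz": [-29.4, -29.6, 0], "twist": [0, 0, 68.4], "jaw": 0},
  ],
)

```text
time_s: 0.93
tool_pos: [0.4081, 0.2113, 0.4046]
tool_rot: [-180.0, -0.0, 88.5]
force: [0.4, -0.2, -0.6]
grip_width: 0.0867
grasp_force: 0.0
```

```bash
python3 - <<'E'
from h import *
T=cam("top0.npz")
for n,u,z in(("green",(258,121),.12),("wash",(293,115),.15),("pink",(333,128),.13)): print(n,back(T,u,z).round(3))
E
cat > go.py <<'E'
import sys,numpy as np
from cell import env
from scipy.spatial.transform import Rotation as R
o=env.get_obs();Q=R.from_euler('xyz',o['tool_rot'],degrees=True)
print('t',round(o['time_s'],2),'pos',o['tool_pos'].round(4),'rot',o['tool_rot'].round(2),'F',o['force'].round(2),'M',o['wrist_torque'].round(2),'w',round(o['grip_width'],4),'g',round(o['grasp_force'],1))
if len(sys.argv)>4:
    g=np.array(sys.argv[1:4],float);y=float(sys.argv[4]);G=R.from_euler('xyz',[180,0,y],degrees=True)
    print('cm',(Q.inv().apply(g-o['tool_pos'])*100).round(2),'twist',np.degrees((Q.inv()*G).as_rotvec()).round(2))
E
python3 go.py .5645 -.1737 .404 88.8
```

```text
green [0.774 0.029 0.12 ]
wash [ 0.776 -0.057  0.15 ]
pink [ 0.749 -0.155  0.13 ]
t 0.93 pos [0.4081 0.2113 0.4046] rot [-1.800e+02 -1.000e-02  8.853e+01] F [ 0.38 -0.19 -0.57] M [-0.11 -0.    0.  ] w 0.0867 g 0.0
cm [-38.08  16.63   0.05] twist [-0.   -0.01 -0.27]
```

Call:
servo_tool(
  plan=[
    {"xyz": [-4, 1.7, 0], "twist": [0, 0, 0], "jaw": 0},
    {"xyz": [-8, 3.4, 0], "twist": [0, 0, 0], "jaw": 0},
    {"xyz": [-12, 5.1, 0], "twist": [0, 0, 0], "jaw": 0},
    {"xyz": [-16, 6.8, 0], "twist": [0, 0, 0], "jaw": 0},
    {"xyz": [-20, 8.5, 0], "twist": [0, 0, 0], "jaw": 0},
    {"xyz": [-24, 10.3, 0], "twist": [0, 0, 0], "jaw": 0},
    {"xyz": [-28, 12.1, 0], "twist": [0, 0, 0], "jaw": 0},
    {"xyz": [-32, 13.9, 0], "twist": [0, 0, 0], "jaw": 0},
    {"xyz": [-35.5, 15.5, 0], "twist": [0, 0, 0], "jaw": 0},
    {"xyz": [-38.1, 16.6, 0], "twist": [0, 0, 0], "jaw": 0},
  ],
)

```text
time_s: 1.77
tool_pos: [0.5666, -0.1726, 0.4046]
tool_rot: [180.0, -0.0, 88.9]
force: [0.8, -0.0, 0.2]
grip_width: 0.087
grasp_force: 0.0
```

Call:
servo_tool(
  plan=[
    {"xyz": [0, 0, 0], "twist": [0, 0, 0], "jaw": 0},
    {"xyz": [0, 0, 2], "twist": [0, 0, 0], "jaw": 0},
    {"xyz": [0, 0, 4], "twist": [0, 0, 0], "jaw": 0},
    {"xyz": [0, 0, 6], "twist": [0, 0, 0], "jaw": 0},
    {"xyz": [0, 0, 8], "twist": [0, 0, 0], "jaw": 0},
    {"xyz": [0, 0, 9], "twist": [0, 0, 0], "jaw": 0},
    {"xyz": [0, 0, 9.5], "twist": [0, 0, 0], "jaw": 0},
    {"xyz": [0, 0, 9.5], "twist": [0, 0, 0], "jaw": 0},
  ],
)

```text
time_s: 2.43
tool_pos: [0.5659, -0.1705, 0.3088]
tool_rot: [-179.9, -0.0, 88.9]
force: [-0.5, -0.0, 0.7]
grip_width: 0.0873
grasp_force: 0.0
```

```bash
python3 - <<'E'
from cell import env
import cv2,numpy as np
im=[]
for n,(x,y,w,h) in(("top",(270,150,130,100)),("scene",(130,130,130,150))):
    c=env.read_camera(n);np.savez(f"{n}1.npz",**c);im.append(cv2.resize(c["img"][y:y+h,x:x+w,::-1],None,fx=3,fy=3,interpolation=cv2.INTER_CUBIC))
H=450;im[0]=cv2.copyMakeBorder(im[0],0,150,0,0,cv2.BORDER_CONSTANT)
cv2.imwrite("pics/g.png",np.hstack(im))
E
python3 go.py .5645 -.1737 .309 88.8
```

```text
t 2.53 pos [ 0.5666 -0.1709  0.3106] rot [1.7993e+02 1.0000e-02 8.8870e+01] F [-0.18 -0.47  0.36] M [-0.1   0.06 -0.01] w 0.0867 g 0.0
cm [-0.29 -0.2   0.16] twist [0.07 0.01 0.07]
```

View pics/g.png

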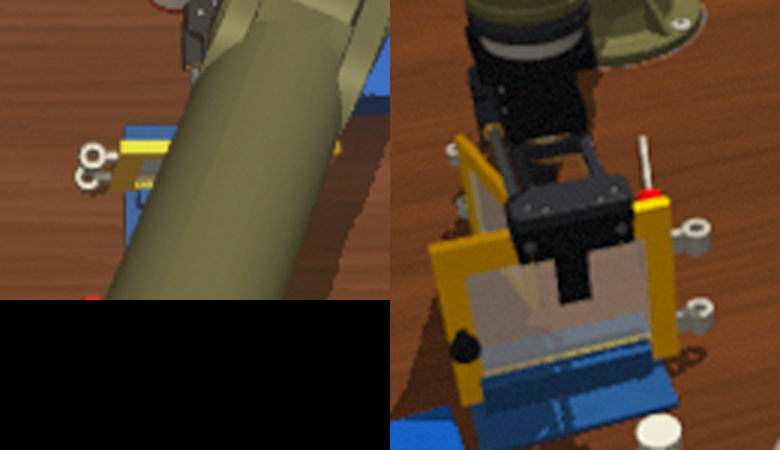

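The fingers straddle the top rail mid-width, and both knuckles are visible in both views (top crop px (92, 155) and (88, 178)). Closing now.

Call:
servo_tool(
  plan=[
    {"xyz": [0, 0, 0], "twist": [0, 0, 0], "jaw": 0.4},
    {"xyz": [0, 0, 0], "twist": [0, 0, 0], "jaw": 0.8},
    {"xyz": [0, 0, 0], "twist": [0, 0, 0], "jaw": 1},
    {"xyz": [0, 0, 0], "twist": [0, 0, 0], "jaw": 1},
    {"xyz": [0, 0, 0], "twist": [0, 0, 0], "jaw": 1},
    {"xyz": [0, 0, 0], "twist": [0, 0, 0], "jaw": 1},
    {"xyz": [0, 0, 0], "twist": [0, 0, 0], "jaw": 1},
    {"xyz": [0, 0, 0], "twist": [0, 0, 0], "jaw": 1},
  ],
  newtons=40,
)

```text
time_s: 3.2
tool_pos: [0.5662, -0.1708, 0.3098]
tool_rot: [180.0, -0.0, 88.9]
force: [0.5, -0.1, 0.2]
grip_width: 0.0414
grasp_force: 0.0
```

Call:
servo_tool(
  plan=[
    {"xyz": [0, 0, -1], "twist": [0, 0, 0], "jaw": 1},
    {"xyz": [0, 0, -2], "twist": [0, 0, 0], "jaw": 1},
    {"xyz": [0, 0, -3], "twist": [0, 0, 0], "jaw": 1},
    {"xyz": [0, 0, -4], "twist": [0, 0, 0], "jaw": 1},
    {"xyz": [0, 0, -5], "twist": [0, 0, 0], "jaw": 1},
    {"xyz": [0, 0, -6], "twist": [0, 0, 0], "jaw": 1},
    {"xyz": [0, 0, -6], "twist": [0, 0, 0], "jaw": 1},
  ],
)

```text
time_s: 3.78
tool_pos: [0.5668, -0.1712, 0.3726]
tool_rot: [179.8, 0.0, 88.9]
force: [0.8, -0.8, 0.3]
grip_width: 0.0013
grasp_force: 0.0
```

```bash
python3 go.py .6218 .0924 .372 85
```

```text
t 3.78 pos [ 0.5668 -0.1712  0.3726] rot [1.7975e+02 2.0000e-02 8.8860e+01] F [ 0.77 -0.84  0.28] M [-0.03  0.02  0.03] w 0.0013 g 0.0
cm [26.47  4.97  0.08] twist [0.25 0.01 3.86]
```

The fingers were still closing when I lifted, so the door stayed in the stand. Reopening to go down again, with more time to close.

Call:
servo_tool(
  plan=[
    {"xyz": [0, 0, 0], "jaw": 0.2},
    {"xyz": [0, 0, 0], "jaw": 0.2},
    {"xyz": [0, 0, 0], "jaw": 0.2},
    {"xyz": [0, 0, 0], "jaw": 0.2},
    {"xyz": [0, 0, 0], "jaw": 0.2},
    {"xyz": [0, 0, 0], "jaw": 0.2},
    {"xyz": [0, 0, 0], "jaw": 0.2},
    {"xyz": [0, 0, 0], "jaw": 0.2},
    {"xyz": [0, 0, 0], "jaw": 0.2},
    {"xyz": [0, 0, 0], "jaw": 0.2},
  ],
)

```text
validation failed for argument at $.pl...
```

```bash
python3 - <<'E'
from cell import env
import cv2,numpy as np
c=env.read_camera("scene");x,y,w,h=130,130,130,150
a=c["img"].astype(int);b=np.load("scene1.npz")["img"].astype(int);z=np.load("scene0.npz")["img"].astype(int)
# knuckle patch & knob patch & top-left corner: change from the start picture?
for n,(x,y,w,h) in dict(kn=(222,198,20,45),knob=(145,235,18,18),corner=(142,205,15,20),corner_ref=(200,255,30,15)).items():
    print(n,np.abs(a-z)[y:y+h,x:x+w].mean().round(2))
E
python3 go.py .566 -.171 .309 88.8
```

```text
kn 1.52
knob 11.26
corner 14.75
corner_ref 1.63
t 3.83 pos [ 0.5666 -0.1711  0.3713] rot [179.84   0.    88.87] F [-0.09  0.64  0.22] M [-0.09  0.12  0.01] w 0.0007 g 0.0
cm [ 0.   -0.07  6.23] twist [0.16 0.   0.07]
```

Call:
servo_tool(
  plan=[
    {"xyz": [0, 0, 0], "twist": [0, 0, 0], "jaw": 0.2},
    {"xyz": [0, 0, 0], "twist": [0, 0, 0], "jaw": 0.2},
    {"xyz": [0, 0, 0], "twist": [0, 0, 0], "jaw": 0.2},
    {"xyz": [0, 0, 0], "twist": [0, 0, 0], "jaw": 0.2},
    {"xyz": [0, 0, 0], "twist": [0, 0, 0], "jaw": 0.2},
    {"xyz": [0, 0, 0], "twist": [0, 0, 0], "jaw": 0.2},
    {"xyz": [0, 0, 0], "twist": [0, 0, 0], "jaw": 0.2},
    {"xyz": [0, 0, 0], "twist": [0, 0, 0], "jaw": 0.2},
    {"xyz": [0, 0, 0], "twist": [0, 0, 0], "jaw": 0.2},
    {"xyz": [0, 0, 0], "twist": [0, 0, 0], "jaw": 0.2},
  ],
)

```text
time_s: 4.67
tool_pos: [0.5662, -0.1708, 0.3698]
tool_rot: [180.0, -0.0, 88.9]
force: [-0.4, 0.2, 0.2]
grip_width: 0.0597
grasp_force: 0.0
```

```bash
python3 go.py .566 -.171 .309 88.8; python3 - <<'E'
from cell import env
import cv2,numpy as np
im=[]
for n,(x,y,w,h) in(("top",(270,150,130,100)),("scene",(130,130,130,150))):
    c=env.read_camera(n);im.append(cv2.resize(c["img"][y:y+h,x:x+w,::-1],None,fx=3,fy=3,interpolation=cv2.INTER_CUBIC))
im[0]=cv2.copyMakeBorder(im[0],0,150,0,0,cv2.BORDER_CONSTANT)
cv2.imwrite("pics/g2.png",np.hstack(im))
E
```

```text
t 4.67 pos [ 0.5662 -0.1708  0.3698] rot [179.99  -0.    88.86] F [-0.38  0.25  0.19] M [-0.13  0.06 -0.02] w 0.0597 g 0.0
cm [-0.02 -0.02  6.08] twist [ 0.01 -0.    0.06]
```

View pics/g2.png

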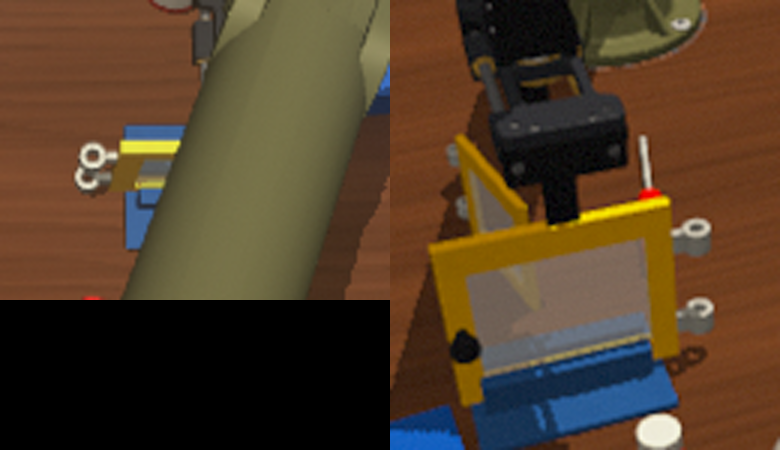

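The door hasn't moved in its stand (knuckles still at crop px (92, 155) and (697, 230)). Going down and closing with enough time.

Call:
servo_tool(
  plan=[
    {"xyz": [0, 0, 1.5], "twist": [0, 0, 0], "jaw": 0.3},
    {"xyz": [0, 0, 3], "twist": [0, 0, 0], "jaw": 0.3},
    {"xyz": [0, 0, 4.5], "twist": [0, 0, 0], "jaw": 0.3},
    {"xyz": [0, 0, 6.1], "twist": [0, 0, 0], "jaw": 0.4},
    {"xyz": [0, 0, 6.1], "twist": [0, 0, 0], "jaw": 0.7},
    {"xyz": [0, 0, 6.1], "twist": [0, 0, 0], "jaw": 1},
    {"xyz": [0, 0, 6.1], "twist": [0, 0, 0], "jaw": 1},
    {"xyz": [0, 0, 6.1], "twist": [0, 0, 0], "jaw": 1},
    {"xyz": [0, 0, 6.1], "twist": [0, 0, 0], "jaw": 1},
    {"xyz": [0, 0, 6.1], "twist": [0, 0, 0], "jaw": 1},
  ],
  newtons=40,
)

```text
time_s: 5.6
tool_pos: [0.5665, -0.1709, 0.3096]
tool_rot: [179.9, -0.0, 88.9]
force: [0.0, -1.0, -0.6]
grip_width: 0.022
grasp_force: 0.0
```

Call:
servo_tool(
  plan=[
    {"xyz": [0, 0, 0], "twist": [0, 0, 0], "jaw": 1},
    {"xyz": [0, 0, 0], "twist": [0, 0, 0], "jaw": 1},
    {"xyz": [0, 0, 0], "twist": [0, 0, 0], "jaw": 1},
    {"xyz": [0, 0, 0], "twist": [0, 0, 0], "jaw": 1},
    {"xyz": [0, 0, 0], "twist": [0, 0, 0], "jaw": 1},
  ],
)

```text
time_s: 6.02
tool_pos: [0.5663, -0.1709, 0.3091]
tool_rot: [180.0, -0.0, 88.9]
force: [-1.8, 0.4, 3.1]
grip_width: 0.0099
grasp_force: 40.0
```

Call:
servo_tool(
  plan=[
    {"xyz": [0, 0, -1], "twist": [0, 0, 0], "jaw": 1},
    {"xyz": [0, 0, -2], "twist": [0, 0, 0], "jaw": 1},
    {"xyz": [0, 0, -3], "twist": [0, 0, 0], "jaw": 1},
    {"xyz": [0, 0, -4], "twist": [0, 0, 0], "jaw": 1},
    {"xyz": [0, 0, -5], "twist": [0, 0, 0], "jaw": 1},
    {"xyz": [0, 0, -6], "twist": [0, 0, 0], "jaw": 1},
    {"xyz": [0, 0, -6], "twist": [0, 0, 0], "jaw": 1},
  ],
)

```text
time_s: 6.6
tool_pos: [0.5669, -0.1712, 0.3716]
tool_rot: [179.7, 0.0, 88.9]
force: [0.8, -1.0, -3.4]
grip_width: 0.0094
grasp_force: 40.0
```

```bash
python3 - <<'E'
from h import *
from cell import env
# template-match knuckles in top view for shift (door relative to tool)
T=cam("top0.npz")
a=np.load("top0.npz")["img"];c=env.read_camera("top");np.savez("top2.npz",**c)
for n,(x,y,z0) in dict(U=(301,202,.128),L=(299,209,.048)).items():
    p=a[y-7:y+8,x-7:x+8]
    r=cv2.matchTemplate(c["img"][140:240,250:340],p,cv2.TM_CCOEFF_NORMED);print(n,r.max(),np.array(cv2.minMaxLoc(r)[3])+[257,147])
    k=np.array([.566,-.069,z0+.06]);print(proj(T,k))
E
python3 go.py .6215 .092 .369 88.8
```

```text
U 0.9132558 [303 195]
[[301.41049267 195.68680964]]
L 0.85714257 [301 202]
[[299.58844122 203.36258494]]
t 6.65 pos [ 0.5666 -0.1711  0.3703] rot [1.7983e+02 1.0000e-02 8.8870e+01] F [-0.17  0.29 -3.93] M [-0.12  0.05 -0.08] w 0.0095 g 40.0
cm [26.41  4.97  0.14] twist [0.17 0.01 0.07]
```

Call:
servo_tool(
  plan=[
    {"xyz": [1.5, 0.3, 0], "twist": [0, 0, 0], "jaw": 1},
    {"xyz": [4.5, 0.9, 0], "twist": [0, 0, 0], "jaw": 1},
    {"xyz": [8, 1.5, 0], "twist": [0, 0, 0], "jaw": 1},
    {"xyz": [11.5, 2.2, 0], "twist": [0, 0, 0], "jaw": 1},
    {"xyz": [15, 2.8, 0], "twist": [0, 0, 0], "jaw": 1},
    {"xyz": [18.5, 3.5, 0], "twist": [0, 0, 0], "jaw": 1},
    {"xyz": [21.5, 4.1, 0], "twist": [0, 0, 0], "jaw": 1},
    {"xyz": [24, 4.6, 0], "twist": [0, 0, 0], "jaw": 1},
    {"xyz": [25.6, 4.9, 0], "twist": [0, 0, 0], "jaw": 1},
    {"xyz": [26.4, 5, 0], "twist": [0, 0, 0], "jaw": 1},
  ],
)

```text
time_s: 7.48
tool_pos: [0.6215, 0.0956, 0.3678]
tool_rot: [-179.9, -0.0, 89.1]
force: [-0.1, 0.1, -3.8]
grip_width: 0.0097
grasp_force: 40.0
```

Call:
servo_tool(
  plan=[
    {"xyz": [0, 0, 0], "twist": [0, 0, 0], "jaw": 1},
    {"xyz": [0, 0, 0], "twist": [0, 0, 0], "jaw": 1},
    {"xyz": [0, 0, 0], "twist": [0, 0, 0], "jaw": 1},
  ],
)

```text
time_s: 7.73
tool_pos: [0.6214, 0.0892, 0.3688]
tool_rot: [-180.0, 0.1, 88.7]
force: [0.7, -1.4, -3.9]
grip_width: 0.01
grasp_force: 40.0
```

```bash
python3 go.py .6215 .0923 .369 88.8; python3 - <<'E'
from cell import env
import cv2,numpy as np
im=[]
for n,(x,y,w,h) in(("top",(165,155,66,60)),("scene",(320,140,66,100))):
    c=env.read_camera(n);np.savez(f"{n}3.npz",**c);im.append(cv2.resize(c["img"][y:y+h,x:x+w,::-1],None,fx=6,fy=6,interpolation=cv2.INTER_CUBIC))
im[0]=cv2.copyMakeBorder(im[0],0,240,0,0,cv2.BORDER_CONSTANT)
cv2.imwrite("pics/h.png",np.hstack(im))
E
```

```text
t 7.73 pos [0.6214 0.0892 0.3688] rot [-1.800e+02  9.000e-02  8.866e+01] F [ 0.68 -1.39 -3.86] M [-0.12  0.    0.03] w 0.01 g 40.0
cm [ 0.31  0.   -0.02] twist [-0.    0.09 -0.14]
```

View pics/h.png

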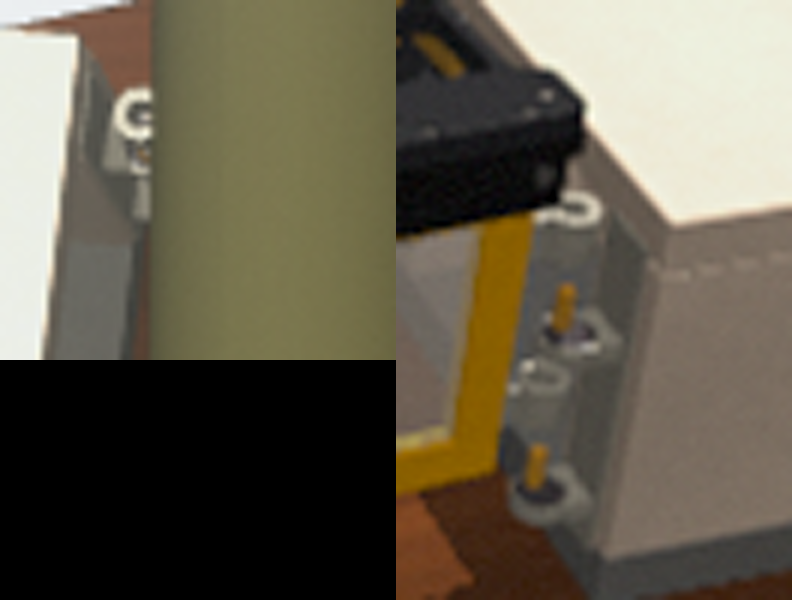

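```bash
python3 go.py; python3 - <<'E'
from h import *
np.set_printoptions(precision=4,suppress=True)
T=cam("top0.npz");S=cam("scene0.npz")
s=lambda u,v:un((320,140),6,(u-396,v)); t=lambda u,v:un((165,155),6,(u,v))
print("knU S",back(S,s(575,209),.1878),"T",back(T,t(140,113),.1878))
print("knL S",back(S,s(543,376),.1078))
print("pinU S",back(S,s(566,288),.148),"pinL S",back(S,s(539,449),.068))
print("base U",back(S,s(563,330),.130),"base L",back(S,s(537,488),.05))
E
```

```text
t 7.83 pos [0.6214 0.0896 0.369 ] rot [1.7998e+02 4.0000e-02 8.8660e+01] F [-0.33  0.18 -4.25] M [-0.09  0.08  0.03] w 0.0098 g 40.0
knU S [0.6251 0.1923 0.1878] T [0.623  0.1897 0.1878]
knL S [0.6234 0.192  0.1078]
pinU S [0.6216 0.1969 0.148 ] pinL S [0.6219 0.1972 0.068 ]
base U [0.6246 0.1967 0.13  ] base L [0.6252 0.1971 0.05  ]
```

The scene crop shows the knuckle bores at (575, 209) and (543, 376), above pin tips at (566, 288) and (539, 449). The knuckles need to go about 4 mm further +y and 1.5 mm further -x. I'll correct that and lower to just above the tips.

Call:
servo_tool(
  plan=[
    {"xyz": [0.2, -0.1, 0], "twist": [0, 0, 0], "jaw": 1},
    {"xyz": [0.35, -0.15, 0.3], "twist": [0, 0, 0], "jaw": 1},
    {"xyz": [0.35, -0.15, 0.7], "twist": [0, 0, 0], "jaw": 1},
    {"xyz": [0.35, -0.15, 1.1], "twist": [0, 0, 0], "jaw": 1},
    {"xyz": [0.35, -0.15, 1.4], "twist": [0, 0, 0], "jaw": 1},
    {"xyz": [0.35, -0.15, 1.6], "twist": [0, 0, 0], "jaw": 1},
    {"xyz": [0.35, -0.15, 1.7], "twist": [0, 0, 0], "jaw": 1},
    {"xyz": [0.35, -0.15, 1.7], "twist": [0, 0, 0], "jaw": 1},
    {"xyz": [0.35, -0.15, 1.7], "twist": [0, 0, 0], "jaw": 1},
  ],
)

```text
time_s: 8.58
tool_pos: [0.6201, 0.0956, 0.3518]
tool_rot: [180.0, 0.0, 88.9]
force: [0.4, 0.5, -3.4]
grip_width: 0.01
grasp_force: 40.0
```

Call:
servo_tool(
  plan=[
    {"xyz": [0, 0, 0.05], "twist": [0, 0, 0], "jaw": 1},
    {"xyz": [0, 0, 0.1], "twist": [0, 0, 0], "jaw": 1},
    {"xyz": [0, 0, 0.15], "twist": [0, 0, 0], "jaw": 1},
    {"xyz": [0, 0, 0.2], "twist": [0, 0, 0], "jaw": 1},
    {"xyz": [0, 0, 0.25], "twist": [0, 0, 0], "jaw": 1},
    {"xyz": [0, 0, 0.3], "twist": [0, 0, 0], "jaw": 1},
  ],
)

```text
time_s: 9.08
tool_pos: [0.62, 0.0956, 0.3488]
tool_rot: [180.0, 0.0, 88.9]
force: [-0.8, 0.2, -3.1]
grip_width: 0.0093
grasp_force: 40.0
```

```bash
python3 go.py .62 .093 .346 88.66
```

```text
t 9.08 pos [0.62   0.0956 0.3488] rot [179.99   0.    88.86] F [-0.8   0.23 -3.05] M [-0.11  0.07  0.01] w 0.0093 g 40.0
cm [-0.26  0.    0.28] twist [0.01 0.   0.2 ]
```

Call:
servo_tool(
  plan=[
    {"xyz": [0, 0, -0.15], "twist": [0, 0, 0], "jaw": 1},
    {"xyz": [-0.15, 0, -0.15], "twist": [0, 0, 0], "jaw": 1},
    {"xyz": [-0.25, 0, -0.15], "twist": [0, 0, 0], "jaw": 1},
    {"xyz": [-0.25, 0, -0.1], "twist": [0, 0, 0], "jaw": 1},
    {"xyz": [-0.25, 0, 0], "twist": [0, 0, 0], "jaw": 1},
    {"xyz": [-0.25, 0, 0.05], "twist": [0, 0, 0], "jaw": 1},
    {"xyz": [-0.25, 0, 0.1], "twist": [0, 0, 0], "jaw": 1},
    {"xyz": [-0.25, 0, 0.15], "twist": [0, 0, 0], "jaw": 1},
    {"xyz": [-0.25, 0, 0.15], "twist": [0, 0, 0], "jaw": 1},
  ],
)

```text
time_s: 9.83
tool_pos: [0.6199, 0.0932, 0.3471]
tool_rot: [-180.0, 0.0, 88.9]
force: [-0.3, -0.1, -4.0]
grip_width: 0.0097
grasp_force: 40.0
```

```bash
python3 go.py .62 .093 .346 88.66
```

```text
t 9.83 pos [0.6199 0.0932 0.3471] rot [-179.99    0.     88.87] F [-0.28 -0.11 -4.04] M [-0.1   0.05 -0.02] w 0.0097 g 40.0
cm [-0.02  0.01  0.11] twist [-0.01  0.    0.21]
```

Call:
servo_tool(
  plan=[
    {"xyz": [0, 0, 0.05], "twist": [0, 0, 0], "jaw": 1},
    {"xyz": [0, 0, 0.1], "twist": [0, 0, 0], "jaw": 1},
    {"xyz": [0, 0, 0.1], "twist": [0, 0, 0], "jaw": 1},
  ],
)

```text
time_s: 10.08
tool_pos: [0.6199, 0.0932, 0.3462]
tool_rot: [-180.0, -0.0, 88.9]
force: [-0.2, -0.0, -4.1]
grip_width: 0.0099
grasp_force: 40.0
```

Call:
servo_tool(
  plan=[
    {"xyz": [0, 0, 0.05], "twist": [0, 0, 0], "jaw": 1},
    {"xyz": [0, 0, 0.1], "twist": [0, 0, 0], "jaw": 1},
    {"xyz": [0, 0, 0.1], "twist": [0, 0, 0], "jaw": 1},
  ],
)

```text
time_s: 10.33
tool_pos: [0.6199, 0.0932, 0.3451]
tool_rot: [-180.0, -0.0, 88.9]
force: [-0.2, 0.5, -4.2]
grip_width: 0.0098
grasp_force: 40.0
```

```bash
python3 go.py .62 .093 .346 88.66
```

```text
t 10.33 pos [0.6199 0.0932 0.3451] rot [-179.99   -0.     88.87] F [-0.18  0.54 -4.18] M [-0.05  0.12  0.  ] w 0.0098 g 40.0
cm [-0.02  0.01 -0.09] twist [-0.01 -0.    0.21]
```

Call:
servo_tool(
  plan=[
    {"xyz": [0, 0, 0.05], "twist": [0, 0, 0], "jaw": 1},
    {"xyz": [0, 0, 0.1], "twist": [0, 0, 0], "jaw": 1},
    {"xyz": [0, 0, 0.15], "twist": [0, 0, 0], "jaw": 1},
    {"xyz": [0, 0, 0.2], "twist": [0, 0, 0], "jaw": 1},
    {"xyz": [0, 0, 0.2], "twist": [0, 0, 0], "jaw": 1},
  ],
)

```text
time_s: 10.75
tool_pos: [0.6199, 0.0932, 0.3431]
tool_rot: [-180.0, 0.0, 88.9]
force: [0.4, 0.4, -4.3]
grip_width: 0.0097
grasp_force: 40.0
```

```bash
python3 go.py .62 .093 .346 88.66
```

```text
t 10.75 pos [0.6199 0.0932 0.3431] rot [-179.99    0.     88.87] F [ 0.4   0.37 -4.25] M [-0.09  0.02 -0.  ] w 0.0097 g 40.0
cm [-0.02  0.01 -0.29] twist [-0.01  0.    0.21]
```

Call:
servo_tool(
  plan=[
    {"xyz": [0, 0, 0.1], "twist": [0, 0, 0], "jaw": 1},
    {"xyz": [0, 0, 0.2], "twist": [0, 0, 0], "jaw": 1},
    {"xyz": [0, 0, 0.3], "twist": [0, 0, 0], "jaw": 1},
    {"xyz": [0, 0, 0.4], "twist": [0, 0, 0], "jaw": 1},
    {"xyz": [0, 0, 0.4], "twist": [0, 0, 0], "jaw": 1},
  ],
)

```text
time_s: 11.17
tool_pos: [0.6199, 0.0932, 0.3389]
tool_rot: [-180.0, 0.0, 88.9]
force: [-0.5, 0.3, -4.3]
grip_width: 0.0097
grasp_force: 40.0
```

Call:
servo_tool(
  plan=[
    {"xyz": [0, 0, 0.1], "twist": [0, 0, 0], "jaw": 1},
    {"xyz": [0, 0, 0.2], "twist": [0, 0, 0], "jaw": 1},
    {"xyz": [0, 0, 0.3], "twist": [0, 0, 0], "jaw": 1},
    {"xyz": [0, 0, 0.4], "twist": [0, 0, 0], "jaw": 1},
    {"xyz": [0, 0, 0.4], "twist": [0, 0, 0], "jaw": 1},
  ],
)

```text
time_s: 11.58
tool_pos: [0.6199, 0.0932, 0.335]
tool_rot: [-180.0, 0.0, 88.9]
force: [-0.2, 0.6, -3.8]
grip_width: 0.0096
grasp_force: 40.0
```

```bash
python3 go.py .62 .093 .331 88.66
```

```text
t 11.58 pos [0.6199 0.0932 0.335 ] rot [-179.98    0.     88.87] F [-0.18  0.62 -3.82] M [-0.1   0.09  0.04] w 0.0096 g 40.0
cm [-0.02  0.01  0.4 ] twist [-0.02  0.    0.21]
```

Call:
servo_tool(
  plan=[
    {"xyz": [0, 0, 0.1], "twist": [0, 0, 0], "jaw": 1},
    {"xyz": [0, 0, 0.2], "twist": [0, 0, 0], "jaw": 1},
    {"xyz": [0, 0, 0.3], "twist": [0, 0, 0], "jaw": 1},
    {"xyz": [0, 0, 0.3], "twist": [0, 0, 0], "jaw": 1},
  ],
)

```text
time_s: 11.92
tool_pos: [0.6199, 0.0932, 0.332]
tool_rot: [-180.0, 0.0, 88.9]
force: [0.2, 0.5, -3.8]
grip_width: 0.0094
grasp_force: 40.0
```

Call:
servo_tool(
  plan=[
    {"xyz": [0, 0, 0.05], "twist": [0, 0, 0], "jaw": 1},
    {"xyz": [0, 0, 0.1], "twist": [0, 0, 0], "jaw": 1},
    {"xyz": [0, 0, 0.1], "twist": [0, 0, 0], "jaw": 1},
  ],
)

```text
time_s: 12.17
tool_pos: [0.6199, 0.0932, 0.3312]
tool_rot: [-180.0, -0.0, 88.9]
force: [-0.6, -0.2, -3.2]
grip_width: 0.0096
grasp_force: 40.0
```

```bash
python3 go.py .62 .093 .331 88.66
```

```text
t 12.17 pos [0.6199 0.0932 0.3312] rot [-180.     -0.     88.87] F [-0.57 -0.18 -3.15] M [-0.09  0.09 -0.04] w 0.0096 g 40.0
cm [-0.02  0.01  0.02] twist [-0.   -0.    0.21]
```

Call:
servo_tool(
  plan=[
    {"xyz": [0, 0, 0.03], "twist": [0, 0, 0], "jaw": 1},
    {"xyz": [0, 0, 0.06], "twist": [0, 0, 0], "jaw": 1},
    {"xyz": [0, 0, 0.06], "twist": [0, 0, 0], "jaw": 1},
  ],
)

```text
time_s: 12.42
tool_pos: [0.62, 0.0931, 0.3309]
tool_rot: [180.0, -0.0, 88.9]
force: [0.0, -0.7, -3.3]
grip_width: 0.0096
grasp_force: 40.0
```

```bash
python3 go.py .62 .093 .331 88.66
```

```text
t 12.42 pos [0.62   0.0931 0.3309] rot [ 1.7998e+02 -1.0000e-02  8.8860e+01] F [ 0.02 -0.69 -3.26] M [-0.05  0.12 -0.01] w 0.0096 g 40.0
cm [-0.01 -0.   -0.01] twist [ 0.02 -0.01  0.2 ]
```

Call:
servo_tool(
  plan=[
    {"xyz": [0, 0, 0.05], "twist": [0, 0, 0], "jaw": 1},
    {"xyz": [0, 0, 0.1], "twist": [0, 0, 0], "jaw": 1},
    {"xyz": [0, 0, 0.1], "twist": [0, 0, 0], "jaw": 1},
  ],
)

```text
time_s: 12.67
tool_pos: [0.6201, 0.0929, 0.3302]
tool_rot: [180.0, -0.0, 88.9]
force: [-0.1, -1.8, 0.3]
grip_width: 0.0097
grasp_force: 40.0
```

```bash
python3 go.py .62 .093 .331 88.66
```

```text
t 12.67 pos [0.6201 0.0929 0.3302] rot [ 1.7996e+02 -1.0000e-02  8.8850e+01] F [-0.11 -1.82  0.27] M [-0.07  0.28  0.06] w 0.0097 g 40.0
cm [ 0.01 -0.01 -0.08] twist [ 0.04 -0.01  0.19]
```

Contact was felt at TCP z 0.330 (door underside about 29 mm up, so home), after about 18 mm of free travel over the pins. Releasing and retreating.

Call:
servo_tool(
  plan=[
    {"xyz": [0, 0, 0], "twist": [0, 0, 0], "jaw": 0.5},
    {"xyz": [0, 0, 0], "twist": [0, 0, 0], "jaw": 0.5},
    {"xyz": [0, 0, 0], "twist": [0, 0, 0], "jaw": 0.5},
    {"xyz": [0, 0, 0], "twist": [0, 0, 0], "jaw": 0.5},
    {"xyz": [0, 0, 0], "twist": [0, 0, 0], "jaw": 0.5},
    {"xyz": [0, 0, 0], "twist": [0, 0, 0], "jaw": 0.5},
    {"xyz": [0, 0, 0], "twist": [0, 0, 0], "jaw": 0.5},
  ],
)

```text
time_s: 13.25
tool_pos: [0.62, 0.0932, 0.3297]
tool_rot: [180.0, -0.0, 88.9]
force: [0.8, -0.5, 0.7]
grip_width: 0.0417
grasp_force: 0.0
```

Call:
servo_tool(
  plan=[
    {"xyz": [0, 0, -1.5], "twist": [0, 0, 0], "jaw": 0.5},
    {"xyz": [0, 0, -3], "twist": [0, 0, 0], "jaw": 0.5},
    {"xyz": [0, 0, -4.5], "twist": [0, 0, 0], "jaw": 0.6},
    {"xyz": [0, 0, -6], "twist": [0, 0, 0], "jaw": 0.8},
    {"xyz": [-2, 2, -6], "twist": [0, 0, 0], "jaw": 1},
    {"xyz": [-4, 5, -6], "twist": [0, 0, 0], "jaw": 1},
    {"xyz": [-5, 7, -6], "twist": [0, 0, 0], "jaw": 1},
    {"xyz": [-6, 8, -6], "twist": [0, 0, 0], "jaw": 1},
    {"xyz": [-6, 8, -6], "twist": [0, 0, 0], "jaw": 1},
  ],
)

```text
time_s: 14.0
tool_pos: [0.7001, 0.0283, 0.389]
tool_rot: [180.0, 0.2, 88.6]
force: [-0.5, -0.3, -0.6]
grip_width: 0.0057
grasp_force: 0.0
```

```bash
python3 go.py; python3 - <<'E'
from cell import env
import cv2,numpy as np
im=[]
for n,(x,y,w,h) in(("top",(150,130,130,150)),("scene",(260,110,130,150))):
    c=env.read_camera(n);np.savez(f"{n}4.npz",**c);im.append(cv2.resize(c["img"][y:y+h,x:x+w,::-1],None,fx=3,fy=3,interpolation=cv2.INTER_CUBIC))
cv2.imwrite("pics/i.png",np.hstack(im))
E
```

```text
t 14.0 pos [0.7001 0.0283 0.389 ] rot [179.97   0.18  88.63] F [-0.46 -0.28 -0.64] M [-0.14  0.15 -0.01] w 0.0057 g 0.0
```

View pics/i.png

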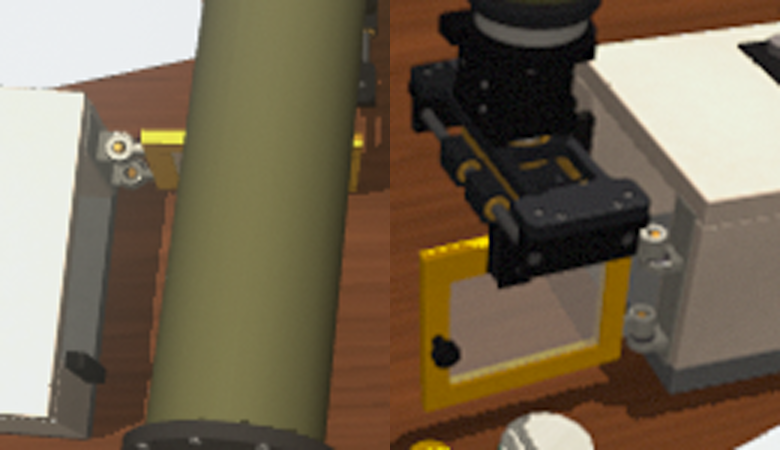

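The door hangs home on both pins: the brass tips are visible inside the knuckles at top crop (119, 147) and (131, 173). Next, plan the push with closed fingers on the outer face of the top rail.

```bash
python3 go.py .655 .043 .332 88.87; python3 - <<'E'
from h import *
H=np.array([.622,.198]);r=.155;a=np.radians(88.87);tx=np.array([np.cos(a),np.sin(a)]);ty=np.array([np.sin(a),-np.cos(a)])
P=[]
p0=np.array([.655,.043])
for i,th in enumerate(np.linspace(-1.2,-95,31)):
    t=np.radians(th);f=np.radians(th+1.2);d=.005+.015*abs(np.cos(f))+.010*abs(np.sin(f))
    P.append(H+r*np.array([np.sin(t),-np.cos(t)])+d*np.array([np.cos(t),np.sin(t)]))
P=np.array(P)
for k in range(3):
    b=p0 if k==0 else P[10*k]
    print(k,[[round(float((q-b)@tx)*100,1),round(float((q-b)@ty)*100,1)] for q in P[10*k+1:10*k+11]],P[10*k+10].round(4))
E
```

```text
t 14.1 pos [0.6987 0.0313 0.3892] rot [-1.7995e+02  1.0000e-02  8.8800e+01] F [-0.65  0.79  0.37] M [-0.04  0.12 -0.03] w 0.0018 g 0.0
cm [ 1.08 -4.39  5.72] twist [-0.05  0.01 -0.07]
0 [[-0.2, -2.4], [-0.2, -3.2], [-0.2, -4.0], [-0.2, -4.9], [-0.1, -5.7], [0.0, -6.5], [0.2, -7.3], [0.4, -8.1], [0.7, -8.9], [1.0, -9.7]] [0.5582 0.0549]
1 [[0.4, -0.8], [0.8, -1.5], [1.2, -2.3], [1.7, -3.0], [2.2, -3.7], [2.8, -4.4], [3.4, -5.0], [4.0, -5.6], [4.7, -6.2], [5.5, -6.7]] [0.4922 0.1108]
2 [[0.8, -0.5], [1.5, -0.9], [2.4, -1.3], [3.2, -1.7], [4.1, -2.0], [5.0, -2.3], [5.9, -2.5], [6.8, -2.6], [7.7, -2.7], [8.4, -2.8]] [0.4662 0.1956]
```

Call:
servo_tool(
  plan=[
    {"xyz": [0, 0, 2], "twist": [0, 0, 0], "jaw": 1},
    {"xyz": [0, 0, 4], "twist": [0, 0, 0], "jaw": 1},
    {"xyz": [0, 0, 5.5], "twist": [0, 0, 0], "jaw": 1},
    {"xyz": [0, 0, 5.7], "twist": [0, 0, 0], "jaw": 1},
    {"xyz": [0.7, -2, 5.7], "twist": [0, 0, 0], "jaw": 1},
    {"xyz": [1.4, -3.5, 5.7], "twist": [0, 0, 0], "jaw": 1},
    {"xyz": [1.5, -4.5, 5.7], "twist": [0, 0, 0], "jaw": 1},
    {"xyz": [1.5, -4.5, 5.7], "twist": [0, 0, 0], "jaw": 1},
    {"xyz": [1.5, -4.5, 5.7], "twist": [0, 0, 0], "jaw": 1},
  ],
)

```text
time_s: 14.85
tool_pos: [0.6538, 0.0485, 0.334]
tool_rot: [179.9, -0.1, 89.0]
force: [0.5, -0.4, 0.2]
grip_width: 0.0004
grasp_force: 0.0
```

Call:
servo_tool(
  plan=[
    {"xyz": [-0.4, -0.8, 0], "twist": [0, 0, 0], "jaw": 1},
    {"xyz": [-0.5, -1.6, 0], "twist": [0, 0, 0], "jaw": 1},
    {"xyz": [-0.5, -2.4, 0], "twist": [0, 0, 0], "jaw": 1},
    {"xyz": [-0.5, -3.2, 0], "twist": [0, 0, 0], "jaw": 1},
    {"xyz": [-0.5, -4, 0], "twist": [0, 0, 0], "jaw": 1},
    {"xyz": [-0.5, -4.9, 0], "twist": [0, 0, 0], "jaw": 1},
    {"xyz": [-0.4, -5.7, 0], "twist": [0, 0, 0], "jaw": 1},
    {"xyz": [-0.3, -6.5, 0], "twist": [0, 0, 0], "jaw": 1},
    {"xyz": [-0.1, -7.3, 0], "twist": [0, 0, 0], "jaw": 1},
    {"xyz": [0.1, -8.1, 0], "twist": [0, 0, 0], "jaw": 1},
  ],
)

```text
time_s: 15.68
tool_pos: [0.5723, 0.0503, 0.3327]
tool_rot: [180.0, -0.0, 88.9]
force: [0.1, 1.0, 0.3]
grip_width: 0.0005
grasp_force: 0.1
```

```bash
python3 go.py .5582 .0549 .332 88.87; python3 - <<'E'
from cell import env
import cv2,numpy as np
c=env.read_camera("scene");cv2.imwrite("pics/j.png",cv2.resize(c["img"][90:270,200:420,::-1],None,fx=3,fy=3))
E
```

```text
t 15.68 pos [0.5723 0.0503 0.3327] rot [ 1.7999e+02 -1.0000e-02  8.8870e+01] F [0.08 1.02 0.34] M [-0.08 -0.01 -0.01] w 0.0005 g 0.1
cm [ 0.43 -1.42  0.07] twist [ 0.01 -0.01  0.  ]
```

Call:
servo_tool(
  plan=[
    {"xyz": [0.2, -0.7, 0], "twist": [0, 0, 0], "jaw": 1},
    {"xyz": [0.4, -1.4, 0], "twist": [0, 0, 0], "jaw": 1},
    {"xyz": [0.8, -2.2, 0], "twist": [0, 0, 0], "jaw": 1},
    {"xyz": [1.2, -2.9, 0], "twist": [0, 0, 0], "jaw": 1},
    {"xyz": [1.6, -3.7, 0], "twist": [0, 0, 0], "jaw": 1},
    {"xyz": [2.1, -4.4, 0], "twist": [0, 0, 0], "jaw": 1},
    {"xyz": [2.6, -5.1, 0], "twist": [0, 0, 0], "jaw": 1},
    {"xyz": [3.2, -5.8, 0], "twist": [0, 0, 0], "jaw": 1},
    {"xyz": [3.8, -6.4, 0], "twist": [0, 0, 0], "jaw": 1},
    {"xyz": [4.4, -7, 0], "twist": [0, 0, 0], "jaw": 1},
  ],
)

```text
time_s: 16.57
tool_pos: [0.5033, 0.0962, 0.3327]
tool_rot: [180.0, -0.0, 88.9]
force: [0.1, 0.2, 0.3]
grip_width: 0.0004
grasp_force: 0.1
```

```bash
python3 go.py .4922 .1108 .332 88.87
```

```text
t 16.57 pos [0.5033 0.0962 0.3327] rot [ 1.7999e+02 -1.0000e-02  8.8880e+01] F [0.06 0.18 0.26] M [-0.1  -0.   -0.03] w 0.0004 g 0.1
cm [ 1.44 -1.14  0.07] twist [ 0.01 -0.01  0.01]
```

Call:
servo_tool(
  plan=[
    {"xyz": [0.7, -0.6, 0], "twist": [0, 0, 0], "jaw": 1},
    {"xyz": [1.4, -1.1, 0], "twist": [0, 0, 0], "jaw": 1},
    {"xyz": [2.2, -1.6, 0], "twist": [0, 0, 0], "jaw": 1},
    {"xyz": [2.9, -2, 0], "twist": [0, 0, 0], "jaw": 1},
    {"xyz": [3.8, -2.4, 0], "twist": [0, 0, 0], "jaw": 1},
    {"xyz": [4.6, -2.8, 0], "twist": [0, 0, 0], "jaw": 1},
    {"xyz": [5.5, -3.1, 0], "twist": [0, 0, 0], "jaw": 1},
    {"xyz": [6.4, -3.4, 0], "twist": [0, 0, 0], "jaw": 1},
    {"xyz": [7.3, -3.6, 0], "twist": [0, 0, 0], "jaw": 1},
    {"xyz": [7.8, -3.7, 0], "twist": [0, 0, 0], "jaw": 1},
  ],
)

```text
time_s: 17.4
tool_pos: [0.4681, 0.1759, 0.3326]
tool_rot: [-180.0, -0.0, 89.0]
force: [0.3, 0.4, 0.4]
grip_width: 0.0006
grasp_force: 0.0
```

```bash
python3 go.py .4662 .1956 .332 88.87; python3 - <<'E'
from cell import env
import cv2,numpy as np
im=[]
for n,(x,y,w,h) in(("top",(120,130,130,150)),("scene",(290,90,130,150))):
    c=env.read_camera(n);im.append(cv2.resize(c["img"][y:y+h,x:x+w,::-1],None,fx=3,fy=3,interpolation=cv2.INTER_CUBIC))
cv2.imwrite("pics/k.png",np.hstack(im))
E
```

```text
t 17.4 pos [0.4681 0.1759 0.3326] rot [-1.7999e+02 -3.0000e-02  8.8950e+01] F [0.25 0.45 0.37] M [-0.07  0.08  0.05] w 0.0006 g 0.0
cm [ 1.97 -0.23  0.06] twist [-0.01 -0.03  0.08]
```

Call:
servo_tool(
  plan=[
    {"xyz": [0.4, -0.1, 0], "twist": [0, 0, 0], "jaw": 1},
    {"xyz": [0.8, -0.1, 0], "twist": [0, 0, 0], "jaw": 1},
    {"xyz": [1.1, -0.2, 0], "twist": [0, 0, 0], "jaw": 1},
    {"xyz": [1.4, -0.2, 0], "twist": [0, 0, 0], "jaw": 1},
    {"xyz": [1.6, -0.2, 0], "twist": [0, 0, 0], "jaw": 1},
    {"xyz": [1.6, -0.2, 0], "twist": [0, 0, 0], "jaw": 1},
  ],
)

```text
time_s: 18.0
tool_pos: [0.4668, 0.1907, 0.3327]
tool_rot: [180.0, -0.0, 88.9]
force: [-0.6, -0.1, -0.4]
grip_width: 0.0001
grasp_force: 0.0
```

```bash
python3 go.py .4662 .1956 .332 88.87
```

```text
t 18.0 pos [0.4668 0.1907 0.3327] rot [ 1.7999e+02 -1.0000e-02  8.8900e+01] F [-0.58 -0.07 -0.44] M [-0.14  0.06 -0.01] w 0.0001 g 0.0
cm [ 0.49 -0.07  0.07] twist [ 0.01 -0.01  0.03]
```

Call:
servo_tool(
  plan=[
    {"xyz": [0.1, 0, 0], "twist": [0, 0, 0], "jaw": 1},
    {"xyz": [0.2, 0, 0], "twist": [0, 0, 0], "jaw": 1},
    {"xyz": [0.3, 0, 0], "twist": [0, 0, 0], "jaw": 1},
    {"xyz": [0.4, 0, 0], "twist": [0, 0, 0], "jaw": 1},
    {"xyz": [0.4, 0, 0], "twist": [0, 0, 0], "jaw": 1},
  ],
)

```text
time_s: 18.42
tool_pos: [0.467, 0.1937, 0.3326]
tool_rot: [-180.0, 0.1, 88.8]
force: [-0.8, -1.9, 0.1]
grip_width: 0.0005
grasp_force: 1.1
```

```bash
python3 go.py .4662 .1956 .332 88.87; python3 - <<'E'
from cell import env
import cv2,numpy as np
im=[]
for n,(x,y,w,h) in(("top",(120,130,130,150)),("scene",(290,90,130,150))):
    c=env.read_camera(n);np.savez(f"{n}5.npz",**c);im.append(cv2.resize(c["img"][y:y+h,x:x+w,::-1],None,fx=3,fy=3,interpolation=cv2.INTER_CUBIC))
cv2.imwrite("pics/l.png",np.hstack(im))
E
```

```text
t 18.42 pos [0.467  0.1937 0.3326] rot [-1.800e+02  6.000e-02  8.884e+01] F [-0.81 -1.88  0.06] M [-0.55  0.08  0.01] w 0.0005 g 1.1
cm [ 0.18 -0.09  0.06] twist [-0.    0.06 -0.03]
```

Call:
servo_tool(
  plan=[
    {"xyz": [0.05, 0, 0], "twist": [0, 0, 0], "jaw": 1},
    {"xyz": [0.1, 0, 0], "twist": [0, 0, 0], "jaw": 1},
    {"xyz": [0.1, 0, 0], "twist": [0, 0, 0], "jaw": 1},
  ],
)

```text
time_s: 18.77
tool_pos: [0.4671, 0.1941, 0.3327]
tool_rot: [-180.0, 0.1, 88.8]
force: [0.1, -6.1, 2.2]
grip_width: 0.0003
grasp_force: 2.7
```

```bash
python3 go.py .4662 .1956 .332 88.87
```

```text
t 18.77 pos [0.4671 0.1941 0.3327] rot [-1.7998e+02  1.1000e-01  8.8800e+01] F [ 0.14 -6.09  2.15] M [-1.33  0.16 -0.05] w 0.0003 g 2.7
cm [ 0.15 -0.1   0.07] twist [-0.02  0.11 -0.07]
```

Firm resistance (6 N) means the door is on the bumper. Backing off.

Call:
servo_tool(
  plan=[
    {"xyz": [-0.1, 0, 0], "twist": [0, 0, 0], "jaw": 1},
    {"xyz": [-0.3, 0, 0], "twist": [0, 0, 0], "jaw": 1},
    {"xyz": [-1, 0, 0], "twist": [0, 0, 0], "jaw": 1},
    {"xyz": [-2.5, 0, 0], "twist": [0, 0, 0], "jaw": 1},
    {"xyz": [-4.5, 0, 0], "twist": [0, 0, 0], "jaw": 1},
    {"xyz": [-7, 0, -1], "twist": [0, 0, 0], "jaw": 1},
    {"xyz": [-10, 0, -3], "twist": [0, 0, 0], "jaw": 1},
    {"xyz": [-13, 0, -5], "twist": [0, 0, 0], "jaw": 1},
    {"xyz": [-15, 0, -6], "twist": [0, 0, 0], "jaw": 1},
    {"xyz": [-15, 0, -6], "twist": [0, 0, 0], "jaw": 1},
  ],
)

```text
time_s: 19.6
tool_pos: [0.4646, 0.0392, 0.3955]
tool_rot: [179.7, -0.1, 88.4]
force: [-0.0, -0.9, -0.2]
grip_width: 0.0004
grasp_force: 0.0
```

```bash
python3 go.py; python3 - <<'E'
from cell import env
import cv2,numpy as np
im=[]
for n,(x,y,w,h) in(("top",(120,130,130,150)),("scene",(290,90,130,150))):
    c=env.read_camera(n);np.savez(f"{n}6.npz",**c);im.append(cv2.resize(c["img"][y:y+h,x:x+w,::-1],None,fx=3,fy=3,interpolation=cv2.INTER_CUBIC))
cv2.imwrite("pics/m.png",np.hstack(im))
E
```

```text
t 19.6 pos [0.4646 0.0392 0.3955] rot [ 1.7972e+02 -1.1000e-01  8.8410e+01] F [-0.02 -0.86 -0.24] M [-0.1   0.02 -0.02] w 0.0004 g 0.0
```

View pics/m.png

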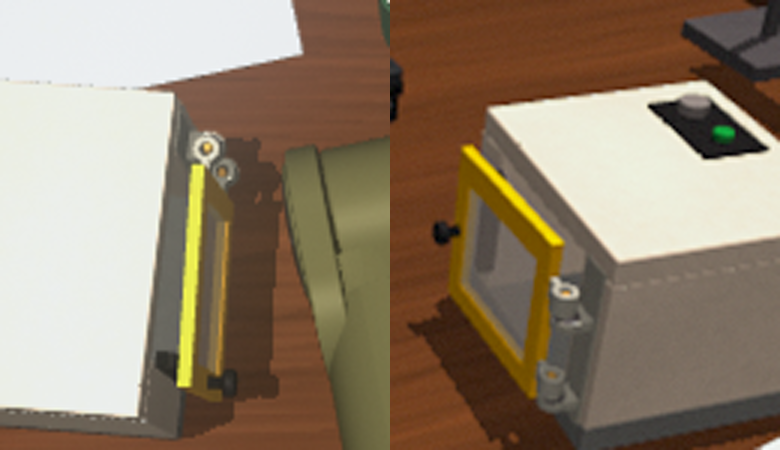

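```bash
python3 - <<'E'
from h import *
T=cam("top0.npz");t=lambda u,v:un((120,130),3,(u,v))
A=back(T,t(198,167),.18);B=back(T,t(184,386),.18);C=back(T,t(175,93),.195);D=back(T,t(139,416),.195)
print(A,B,C,D)
g=(C-D)[:2];L=np.linalg.norm(g);g/=L;n=np.array([g[1],-g[0]])
w=(A-B)[:2];print(L,np.linalg.norm(w),"angle rad",np.cross(w/np.linalg.norm(w),g))
for P in(A,B): print("dist in front of face",(P-D)[:2]@n)
K=back(T,t(206,147),.15);print("knuckle",K,(K-D)[:2]@n)
E
```

```text
[0.59690871 0.19566129 0.18      ] [0.42877863 0.20354693 0.18      ] [0.65162184 0.211739   0.195     ] [0.40545677 0.23367539 0.195     ]
0.24714053356029225 0.16831490421452805 angle rad -0.0419977188963813
dist in front of face 0.0208706328193385
dist in front of face 0.02793947485261159
knuckle [0.62088342 0.19434117 0.15      ] 0.020057530477116593<stdin>:6: DeprecationWarning: Arrays of 2-dimensional vectors are deprecated. Use arrays of 3-dimensional vectors instead. (deprecated in NumPy 2.0)
```

```bash
python3 - <<'E'
from h import *
T=cam("top0.npz")
D=np.array([.40546,.23368]);C=np.array([.65162,.21174]);g=(C-D)/np.linalg.norm(C-D);n=np.array([g[1],-g[0]])
for k in(5,6):
    im=np.load(f"top{k}.npz")["img"].astype(int);m=(im[...,0]>170)&(im[...,1]>150)&(im[...,2]<90)
    rows=[]
    for v in range(184,262,3):
        u=np.flatnonzero(m[v,175:200])+175
        if len(u)>2: rows.append((v,u.mean(),len(u),round(((back(T,(u.mean(),v),.18)[:2]-D)@n)*1000,1)))
    print(k,*rows[::3],rows[-1] if rows else '',sep="\n")
E
```

```text
5
(187, np.float64(184.5), 4, np.float64(18.6))
(190, np.float64(184.5), 4, np.float64(19.4))
6
(187, np.float64(185.5), 4, np.float64(20.9))
(196, np.float64(184.5), 4, np.float64(20.8))
(205, np.float64(184.0), 5, np.float64(21.9))
(214, np.float64(183.5), 4, np.float64(22.9))
(223, np.float64(183.0), 5, np.float64(24.0))
(232, np.float64(182.5), 4, np.float64(25.0))
(241, np.float64(182.0), 5, np.float64(26.1))
(250, np.float64(181.5), 4, np.float64(27.1))
(256, np.float64(181.0), 5, np.float64(27.4))
```

The free side measures about 7–8 mm off the bumper, which is marginal; it probably sprang back. I'll push it again, more gently, with a slow release.

Call:
servo_tool(
  plan=[
    {"xyz": [3, 0, 2], "twist": [0, 0, 0], "jaw": 1},
    {"xyz": [6, 0, 4.5], "twist": [0, 0, 0], "jaw": 1},
    {"xyz": [9, 0, 6], "twist": [0, 0, 0], "jaw": 1},
    {"xyz": [11, 0, 6], "twist": [0, 0, 0], "jaw": 1},
    {"xyz": [12, 0, 6], "twist": [0, 0, 0], "jaw": 1},
    {"xyz": [12.8, 0, 6], "twist": [0, 0, 0], "jaw": 1},
    {"xyz": [13.2, 0, 6], "twist": [0, 0, 0], "jaw": 1},
    {"xyz": [13.4, 0, 6], "twist": [0, 0, 0], "jaw": 1},
    {"xyz": [13.5, 0, 6], "twist": [0, 0, 0], "jaw": 1},
    {"xyz": [13.6, 0, 6], "twist": [0, 0, 0], "jaw": 1},
  ],
)

```text
time_s: 20.53
tool_pos: [0.467, 0.1802, 0.3331]
tool_rot: [180.0, -0.0, 88.8]
force: [-0.3, 0.9, -0.3]
grip_width: 0.0006
grasp_force: 0.0
```

Call:
servo_tool(
  plan=[
    {"xyz": [0.1, 0, 0], "twist": [0, 0, 0], "jaw": 1},
    {"xyz": [0.2, 0, 0], "twist": [0, 0, 0], "jaw": 1},
    {"xyz": [0.3, 0, 0], "twist": [0, 0, 0], "jaw": 1},
    {"xyz": [0.4, 0, 0], "twist": [0, 0, 0], "jaw": 1},
    {"xyz": [0.5, 0, 0], "twist": [0, 0, 0], "jaw": 1},
    {"xyz": [0.6, 0, 0], "twist": [0, 0, 0], "jaw": 1},
    {"xyz": [0.7, 0, 0], "twist": [0, 0, 0], "jaw": 1},
    {"xyz": [0.8, 0, 0], "twist": [0, 0, 0], "jaw": 1},
    {"xyz": [0.85, 0, 0], "twist": [0, 0, 0], "jaw": 1},
  ],
)

```text
time_s: 21.28
tool_pos: [0.4669, 0.1899, 0.3327]
tool_rot: [180.0, 0.0, 88.9]
force: [0.2, -0.3, -0.4]
grip_width: 0.0001
grasp_force: 0.1
```

```bash
python3 go.py
```

```text
t 21.28 pos [0.4669 0.1899 0.3327] rot [180.     0.    88.88] F [ 0.23 -0.33 -0.36] M [-0.17  0.02  0.06] w 0.0001 g 0.1
```

Call:
servo_tool(
  plan=[
    {"xyz": [0.05, 0, 0], "twist": [0, 0, 0], "jaw": 1},
    {"xyz": [0.1, 0, 0], "twist": [0, 0, 0], "jaw": 1},
    {"xyz": [0.15, 0, 0], "twist": [0, 0, 0], "jaw": 1},
    {"xyz": [0.2, 0, 0], "twist": [0, 0, 0], "jaw": 1},
    {"xyz": [0.25, 0, 0], "twist": [0, 0, 0], "jaw": 1},
    {"xyz": [0.3, 0, 0], "twist": [0, 0, 0], "jaw": 1},
    {"xyz": [0.35, 0, 0], "twist": [0, 0, 0], "jaw": 1},
    {"xyz": [0.35, 0, 0], "twist": [0, 0, 0], "jaw": 1},
  ],
)

```text
time_s: 21.95
tool_pos: [0.4669, 0.1934, 0.3327]
tool_rot: [180.0, -0.0, 88.9]
force: [-0.2, -0.4, 0.2]
grip_width: 0.0003
grasp_force: 0.1
```

```bash
python3 go.py; cat > ang.py <<'E'
from h import *
from cell import env
T=cam("top0.npz")
D=np.array([.40546,.23368]);C=np.array([.65162,.21174]);g=(C-D)/np.linalg.norm(C-D);n=np.array([g[1],-g[0]])
im=env.read_camera("top")["img"].astype(int);m=(im[...,0]>170)&(im[...,1]>150)&(im[...,2]<90)
for v in range(184,262,6):
    u=np.flatnonzero(m[v,172:200])+172
    if len(u)>2: print(v,u.mean(),round(((back(T,(u.mean(),v),.18)[:2]-D)@n)*1000,1),end=' | ')
E
python3 ang.py
```

```text
t 21.95 pos [0.4669 0.1934 0.3327] rot [179.99  -0.    88.88] F [-0.19 -0.44  0.24] M [-0.14  0.04 -0.03] w 0.0003 g 0.1
190 184.5 19.4 |
```

Call:
servo_tool(
  plan=[
    {"xyz": [0.02, 0, 0], "twist": [0, 0, 0], "jaw": 1},
    {"xyz": [0.04, 0, 0], "twist": [0, 0, 0], "jaw": 1},
    {"xyz": [0.06, 0, 0], "twist": [0, 0, 0], "jaw": 1},
    {"xyz": [0.06, 0, 0], "twist": [0, 0, 0], "jaw": 1},
  ],
)

```text
time_s: 22.33
tool_pos: [0.467, 0.1936, 0.3327]
tool_rot: [180.0, 0.0, 88.8]
force: [-0.6, -1.3, 0.5]
grip_width: 0.0004
grasp_force: 0.6
```

Call:
servo_tool(
  plan=[
    {"xyz": [-0.02, 0, 0], "twist": [0, 0, 0], "jaw": 1},
    {"xyz": [-0.04, 0, 0], "twist": [0, 0, 0], "jaw": 1},
    {"xyz": [-0.06, 0, 0], "twist": [0, 0, 0], "jaw": 1},
    {"xyz": [-0.08, 0, 0], "twist": [0, 0, 0], "jaw": 1},
    {"xyz": [-0.11, 0, 0], "twist": [0, 0, 0], "jaw": 1},
    {"xyz": [-0.15, 0, 0], "twist": [0, 0, 0], "jaw": 1},
    {"xyz": [-0.2, 0, 0], "twist": [0, 0, 0], "jaw": 1},
    {"xyz": [-0.3, 0, 0], "twist": [0, 0, 0], "jaw": 1},
    {"xyz": [-0.5, 0, 0], "twist": [0, 0, 0], "jaw": 1},
    {"xyz": [-0.9, 0, 0], "twist": [0, 0, 0], "jaw": 1},
  ],
)

```text
time_s: 23.17
tool_pos: [0.4667, 0.185, 0.3327]
tool_rot: [180.0, -0.0, 88.9]
force: [-0.7, 0.0, 0.1]
grip_width: 0.0006
grasp_force: 0.0
```

Call:
servo_tool(
  plan=[
    {"xyz": [-1, 0, 0], "twist": [0, 0, 0], "jaw": 1},
    {"xyz": [-2.5, 0, 0], "twist": [0, 0, 0], "jaw": 1},
    {"xyz": [-5, 0, 0], "twist": [0, 0, 0], "jaw": 1},
    {"xyz": [-8, 0, -2], "twist": [0, 0, 0], "jaw": 1},
    {"xyz": [-11, 0, -4], "twist": [0, 0, 0], "jaw": 1},
    {"xyz": [-14, 0, -6], "twist": [0, 0, 0], "jaw": 1},
    {"xyz": [-14, 0, -6], "twist": [0, 0, 0], "jaw": 1},
  ],
)

```text
time_s: 23.75
tool_pos: [0.4649, 0.0366, 0.3966]
tool_rot: [179.6, -0.1, 88.3]
force: [0.1, -0.2, 0.7]
grip_width: 0.0004
grasp_force: 0.0
```

```bash
python3 go.py;python3 ang.py
```

```text
t 23.75 pos [0.4649 0.0366 0.3966] rot [ 1.7964e+02 -5.0000e-02  8.8260e+01] F [ 0.08 -0.21  0.69] M [-0.12  0.   -0.02] w 0.0004 g 0.0
190 185.0 20.5 | 196 184.5 20.8 | 202 184.0 21.2 | 208 183.5 21.5 | 214 183.0 21.8 | 220 182.5 22.1 | 226 182.0 22.5 | 232 181.5 22.8 | 238 181.0 23.1 | 244 180.5 23.4 | 250 180.0 23.7 | 256 179.5 24.0 |
```

The free side is now about 4 mm from the nominal bumper position and the door is 0.02 rad from parallel, well within tolerance. I'll check it's at rest and hand in.

```bash
python3 ang.py; echo; python3 -c "
from cell import env
print(env.sign_off())"
```

```text
190 185.0 20.5 | 196 184.5 20.8 | 202 184.0 21.2 | 208 183.5 21.5 | 214 183.0 21.8 | 220 182.5 22.1 | 226 182.0 22.5 | 232 181.5 22.8 | 238 181.0 23.1 | 244 180.5 23.4 | 250 180.0 23.7 | 256 179.5 24.0 | 
the job is handed in; nothing more can be done
None
```

I hung the guard door home on both hinge pins while it stood open, swung it gently shut against the bumper, let go and handed the job in; the hand-in returned no verdict, and my last camera check puts the free side about 4 mm off the bumper (8 mm allowed).

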